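# Fill the spice caddy

## Robot

A 6-joint arm with a two-finger parallel gripper is mounted at the origin on a cart in front of the work surface, level with it; the furniture and walls round the work are solid. World frame = base frame: x ahead of the robot, y to its left, z up, the work surface at z = 0. Lengths are in m, angles in rad, forces in N, time in s.
With the tool pointing down it reaches from about 0.325 to 0.875 m from the base axis. Payload 4.4 kg.
Tool frame: the origin (TCP) lies at the very end of the fingers, on their centre line; the grasp point (between the pads) lies arm.grasp_offset behind it (arm.grasp_offset is the distance from the TCP to the grasp point, in m); z points along the fingers, y is the line along which they close (so a half turn about z gives the same grasp; the last joint's range is limited). The gripper opens to 85 mm and grips with 20 to 120 N. Pads are 22 mm wide; open, the fingers measure 114 mm over their backs; the gripper's body (76 mm by 85 mm) begins 54 mm behind the grasp point. The pads swing forward as they close: fully open they stand 13 mm farther back than shut.
Start: joints at [1.083, 0.207, 1.542, -0, 1.393, -0.15], TCP at [0.19, 0.543, 0.231] pointing down, gripper open.
Joint ranges: [-2.73, 2.73], [-0.86, 2.22], [0.23, 2.46], [-1.11, 4.25], [0.08, 2.63], [-2.82, 2.82]. Speed limits (rad/s): [2.79, 2.79, 3.14, 3.14, 3.14, 3.14].

## Interface

Orientations are given as a rotation vector (axis times angle).
In Python, from bench import arm gives the robot as it stands.
- The arm moves only by the tool step_arm, never from a script. Its argument "rows" is a list of rows, each a list of 6 numbers: the shift along the tool's x, y, z as a fraction of full scale, then the turn, a rotation vector about the tool's x, y, z as a fraction of full scale. A call has 1 to 10 rows; each row is the pose to reach, as a shift and turn from the pose commanded when the call began, along the tool's axes at that moment, turning the shorter way round; what a row does not reach only later rows make up. Full scale, the value 1, is 250 mm for a shift and 180 degrees for a turn. A row lasts 1/12 s, in which the tool goes at most 41.7 mm and 7.16 degrees, less where a joint would pass 70% of its speed; a pose out of reach is approached as far as the arm can. A call with a number of a shift or a turn outside -1 to 1 is refused whole. A call with a gripper value outside its range is refused whole. "claw" is the gripper's target within -1 to 1 (fully open at 1, half-way at 0, shut at -1), set as the call begins (left out, the last holds). The fingers move at their own pace and stop on an object; "force" is the grip in N (left out, the last holds). Time passes only in rows, so rows that repeat a pose let the fingers close. It gives the time, the measured TCP pose, the force, the opening and the grip force at its end, in the units of the state.
- arm.read_state(): the state, without advancing time (a new reading comes with each control period).
- arm.read_camera(name): name is "side" or "top"; returns a dict with "color" (420x560x3 uint8, red, green, blue), "mtx" (3x3 intrinsics, pixels), "T" (4x4, takes a point from camera to world coordinates). Camera axes: x right, y down, z forward; pixel columns grow to the right and rows downward; lengths in m; the calibration is good to about 2 mm. A picture is of the moment at which its call begins. There is no depth.
- arm.job_done(): hands the job in; it is judged then, once.
The state is a dict: "time_s": time; "joints": joint angles; "dq": joint speeds; "effort": joint torques, N m; "ee_pos": TCP position; "tcp_rot": TCP orientation; "contact_force": force on the tool from outside, world axes, zero at the start; "moment": the same for the moment, N m; "finger_gap": finger opening in m; "grip_force": force on a finger pad.
Only numpy, scipy, OpenCV 4.12 (cv2) and the standard library are available. Lean on these libraries where they do the work, as an engineer would, in place of code of your own. Each camera call takes 0.05 s, during which the arm holds its last target. There are 200 camera calls.

## Task

Tidy the spices away: gently set the four slim spice jars with wooden push-in lids upright on the floor of the spice caddy, one to a cell, the two tall ones in the back row along the raised back board with the steel bar handle, the two shorter ones in the front row. Leave the two wider screw-lid jars and the salt cellar standing where they are, and let go of everything.

Things in the scene. Friction and masses are not known exactly. Their poses are not given: they have to be found in the camera images.
- caddy: Light-wood caddy, fixed, 166 mm square, turned any way; 2 x 2 open cells, each 74 mm square inside. Origin: centre of its underside, on the worktop. +x side = back: board 34 mm high with a dark steel bar handle that stands 31 mm out behind it. Other rims and the dividers: 26 mm high, 6 mm thick. Cell floor 6 mm up. Cell centres: back row x +40, y +40 and -40 mm; front row x -40, y +40 and -40 mm.
- tall_jar_a_mid (a point): One of two equal tall glass spice jars with wooden push-in lids, either of which may take either back cell: 52 mm across, straight-sided, 105 mm tall (lid the top 18 mm). Belongs in the back row. This point is the centre of the jar, half-way up; z is its upright axis.
- tall_jar_b_mid (a point): The other of two equal tall glass spice jars with wooden push-in lids, either of which may take either back cell: 52 mm across, straight-sided, 105 mm tall (lid the top 18 mm). Belongs in the back row. This point is the centre of the jar, half-way up; z is its upright axis.
- middle_jar_mid (a point): The middle-sized spice jar with a wooden push-in lid: 47 mm across, straight-sided, 88 mm tall (lid the top 18 mm). Belongs in the front row. This point is the centre of the jar, half-way up; z is its upright axis.
- short_jar_mid (a point): The shortest spice jar with a wooden push-in lid: 42 mm across, straight-sided, 70 mm tall (lid the top 18 mm). Belongs in the front row. This point is the centre of the jar, half-way up; z is its upright axis.
- big_jar_mid (a point): Look-alike that stays where it is: large glass jar with a screw lid, 71 mm across, 110 mm tall. This point is the centre of the jar, half-way up; z is its upright axis.
- squat_jar_mid (a point): Look-alike that stays where it is: wide glass jar with a screw lid, 73 mm across, 91 mm tall. This point is the centre of the jar, half-way up; z is its upright axis.
- salt_cellar_mid (a point): Stays where it is: round dark-wood salt cellar with a flat lid, 91 mm across, 66 mm tall. This point is its centre, half-way up; z is its upright axis. (Room: a wall cabinet hangs over the back of the worktop, from x = 0.59 m on, underside 0.675 m above the worktop: keep the arm below it.)
There are look-alikes about, which are no part of the job. Leave any red look-alike of the part that bears tall_jar_a_mid alone.

How it is judged:
By the outcome, as a careful person would: the job done as asked, in the order asked, and still so for the second after the job is handed in, with the robot touching nothing.
It also fails if it takes over 112 s, if anything falls off the work surface, if the arm or the gripper's body presses on something with over 40 N, if the wrist force passes 120 N, or if a joint passes its speed limit or range.

## Working session

There is one attempt and no reset: what is moved stays moved. The work goes in short steps, Python scripts to look and compute and a tool call to move; the robot and the scene stay as the last step left them, time stands still between calls to the robot, and variables do not carry over. Pictures are saved under pics/ and viewed, at most 14 in all, crops included, and the job is handed in when it is done.

Besides the shell and the picture viewer there is one more tool, called after "Emit:" as name(argument=value, ...), one argument or row to a line, values as JSON. step_arm: Moves the arm, as the interface text tells. Shift numbers are shares of 250 mm and turn numbers shares of 180 degrees, none past 1 either way. Its arguments: {"type":"object","properties":{"rows":{"type":"array","items":{"type":"array","items":{"type":"number"}}},"claw":{"type":"number"},"force":{"type":"number"}},"required":["rows"]}

```bash
mkdir -p pics; python3 - <<'E'
from bench import arm
import cv2,numpy as np
print(arm.read_state(), arm.grasp_offset)
for n in("top","side"):
    c=arm.read_camera(n);cv2.imwrite(f"pics/{n}0.png",c["color"][:,:,::-1]);print(n,c["mtx"],c["T"].round(4))
E
```

```text
{'time_s': 0.0, 'joints': array([ 1.08347520e+00,  2.07468666e-01,  1.54296599e+00, -5.27456794e-06,
        1.39350823e+00, -1.50523340e-01]), 'dq': array([-7.84822110e-04,  6.69913899e-05,  2.33615391e-04,  1.47975506e-03,
        1.11699048e-03, -5.65218023e-04]), 'effort': array([-6.75520114e-04, -3.83034432e+01, -2.91597122e+01, -1.64708940e-04,
        1.04272578e-02,  6.39712198e-06]), 'ee_pos': array([0.18968022, 0.54200166, 0.23009243]), 'tcp_rot': array([-0.52641936, -3.09642958,  0.00350732]), 'contact_force': array([ 0.49481779, -0.24326523,  0.85603105]), 'moment': array([-0.03706559,  0.03188737,  0.01342827]), 'grip_force': 0.0, 'finger_gap': 0.08538244164821536} 0.0187
top [[435.24037081   0.         273.46890377]
 [  0.         435.24037081 212.94319722]
 [  0.           0.           1.        ]] [[ 0.0113 -0.9825  0.1859  0.239 ]
 [-0.9999 -0.0101  0.0073  0.0093]
 [-0.0053 -0.186  -0.9825  1.5652]
 [ 0.      0.      0.      1.    ]]
side [[432.72097117   0.         287.93441874]
 [  0.         432.72097117 201.98826883]
 [  0.           0.           1.        ]] [[ 0.9997 -0.0071  0.023   0.4662]
 [-0.0232 -0.538   0.8426 -1.278 ]
 [ 0.0064 -0.8429 -0.5381  0.8898]
 [ 0.      0.      0.      1.    ]]
```

View pics/top0.png

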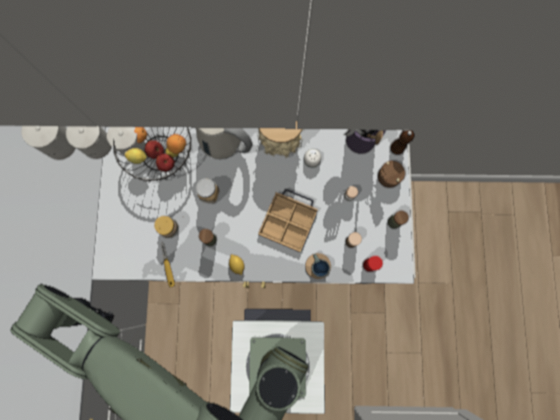

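View pics/side0.png

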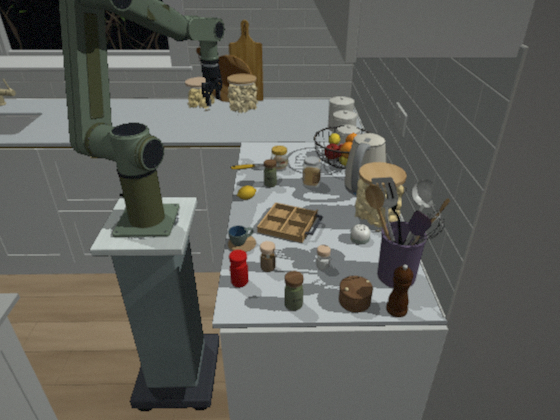

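```bash
python3 - <<'E'
import cv2,numpy as np
s=cv2.imread("pics/side0.png");t=cv2.imread("pics/top0.png")
cv2.imwrite("pics/s1.png",cv2.resize(s[140:320,220:440],(733,600),interpolation=cv2.INTER_CUBIC))
cv2.imwrite("pics/t1.png",cv2.resize(t[140:290,140:420],(800,429),interpolation=cv2.INTER_CUBIC))
E
```

```text
(no output)
```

View pics/s1.png

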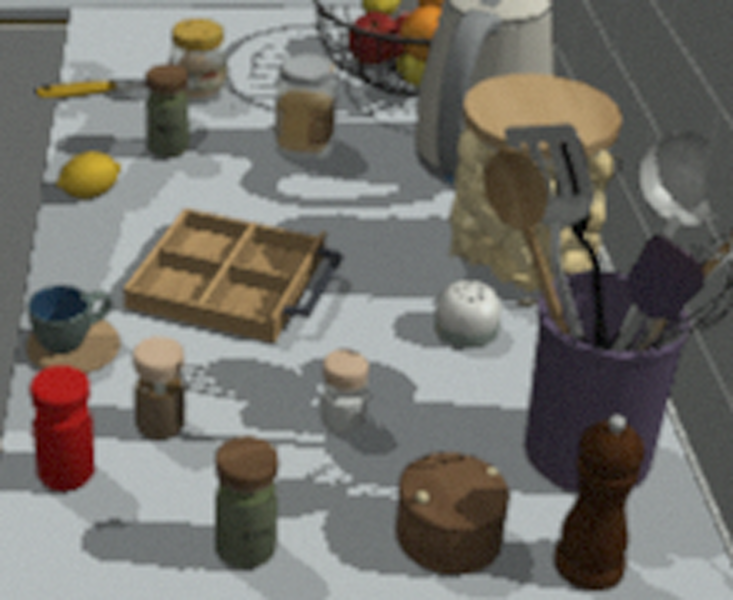

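View pics/t1.png

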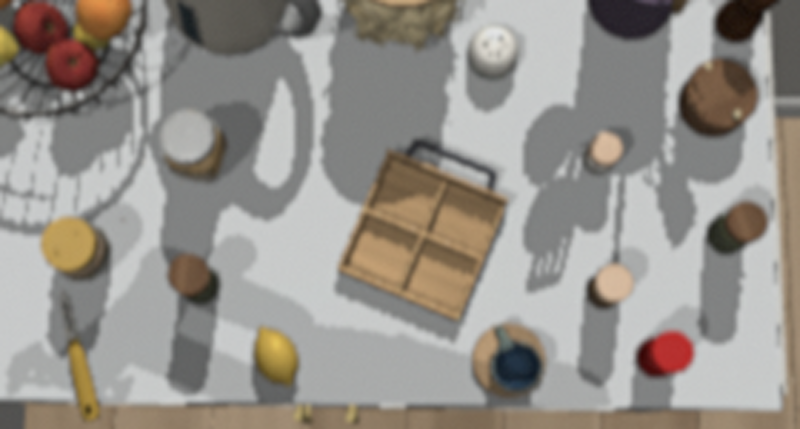

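```bash
cat > h.py <<'E'
from bench import arm
import cv2,numpy as np
def ray(c,u,v):
    d=np.linalg.inv(c["mtx"])@[u,v,1]; return c["T"][:3,3],c["T"][:3,:3]@d
def onz(c,u,v,z):
    o,d=ray(c,u,v); return (o+d*(z-o[2])/d[2])[:2]
def tri(a,b):
    (o1,d1),(o2,d2)=a,b
    s=np.linalg.lstsq(np.c_[d1,-d2],o2-o1,rcond=None)[0]
    p,q=o1+s[0]*d1,o2+s[1]*d2
    return (p+q)/2,np.linalg.norm(p-q)
def blob(img,u,v,r,kind):
    w=img[int(v-r):int(v+r+1),int(u-r):int(u+r+1)].astype(int)
    R,G,B=w[...,0],w[...,1],w[...,2]
    m=(R-B>{"dark":28,"light":45,"cad":40}[kind]).astype(np.uint8)
    if kind=="dark": m&=((R-G)>12).astype(np.uint8)
    if kind=="light": m&=(R>130).astype(np.uint8)
    n,l,st,ce=cv2.connectedComponentsWithStats(m)
    k=1+np.argmax(st[1:,4]); x,y,ww,hh,a=st[k]
    return (int(u-r)+x+(ww-1)/2,int(v-r)+y+(hh-1)/2),(ww,hh,a),tuple(ce[k]+[int(u-r),int(v-r)]),l==k
E
python3 - <<'E'
from h import *
t=arm.read_camera("top");s=arm.read_camera("side")
for n,tu,su,z,k in[("A",(206.5,235.5),(269.8,163.4),.105,"dark"),("B",(401.5,217.7),(293.8,278.7),.105,"dark"),("M",(354.2,239.4),(267.4,247.1),.088,"light"),("S",(352.1,191.8),(323.8,250.4),.07,"light")]:
    a=blob(t["color"],*tu,10,k);b=blob(s["color"],*su,12,k)
    p,g=tri(ray(t,*a[2]),ray(s,*b[2]))
    print(n,a[:3],b[:3],"top",onz(t,*a[2],z-.004).round(4),"tri",p.round(4),g.round(4))
b=blob(t["color"],290,221,34,"cad");print(b[:3])
ys,xs=np.nonzero(b[3]);r=cv2.minAreaRect(np.c_[xs,ys].astype(np.float32));print(r)
bp=cv2.boxPoints(r)+[256,187];print(bp)
P=np.array([onz(t,*q,.026) for q in bp]);print(P.round(4),P.mean(0),np.linalg.norm(P-np.roll(P,1,0),axis=1))
print("cross",onz(t,140+425/2.857,140+233/2.857,.026),"handle",onz(t,140+452/2.857,140+165/2.857,.025))
for n,u,z in[("big",(190,136),.11),("squat",(71,245),.091),("salt",(718,95),.066),("red",(666,353),.105),("cup",(510,360),.05),("shaker",(493,48),.05)]:
    print(n,onz(t,140+u[0]/2.857,140+u[1]/2.857,z).round(3))
E
```

```text
A ((np.float64(205.5), np.float64(235.5)), (np.int32(14), np.int32(14), np.int32(152)), (np.float64(205.6513157894737), np.float64(235.5921052631579))) ((np.float64(269.5), np.float64(162.5)), (np.int32(12), np.int32(8), np.int32(64)), (np.float64(270.3125), np.float64(162.40625))) top [0.4355 0.2495] tri [0.4363 0.2496 0.1005] 0.0014
B ((np.float64(400.5), np.float64(217.0)), (np.int32(14), np.int32(13), np.int32(140)), (np.float64(400.74285714285713), np.float64(217.14285714285714))) ((np.float64(293.5), np.float64(278.0)), (np.int32(18), np.int32(15), np.int32(194)), (np.float64(294.05670103092785), np.float64(277.5412371134021))) top [ 0.506  -0.4142] tri [ 0.507  -0.4147  0.0993] 0.0013
M ((np.float64(354.5), np.float64(238.5)), (np.int32(12), np.int32(12), np.int32(109)), (np.float64(354.6238532110092), np.float64(238.41284403669724))) ((np.float64(267.0), np.float64(245.5)), (np.int32(13), np.int32(8), np.int32(87)), (np.float64(267.2528735632184), np.float64(245.41379310344828))) top [ 0.4335 -0.2584] tri [ 0.4333 -0.2581  0.0853] 0.0
S ((np.float64(352.0), np.float64(191.5))
[... 316 characters left out ...]
t64(287.0), np.float64(223.5)), (np.int32(57), np.int32(56), np.int32(1978)), (np.float64(287.8336703741153), np.float64(222.67492416582405)))
((31.719999313354492, 34.540000915527344), (45.596702575683594, 45.936248779296875), 22.833654403686523)
[[257.7952919  233.86117554]
 [275.62117577 191.52470589]
 [317.64470673 209.21882629]
 [299.81882477 251.55529785]]
[[ 0.4538  0.0758]
 [ 0.6096  0.0139]
 [ 0.5456 -0.1382]
 [ 0.3922 -0.074 ]] [ 0.50028888 -0.03062933] [0.1620199  0.16766594 0.164992   0.16627947]
cross [ 0.49944755 -0.03437132] handle [ 0.58744301 -0.06822586]
big [0.601 0.252]
squat [0.469 0.393]
salt [ 0.671 -0.398]
red [ 0.347 -0.314]
cup [ 0.34  -0.137]
shaker [ 0.735 -0.119]
```

Tall jars are the dark wooden lids, top view (206,236) and (401,217). The middle jar is the light lid at (354,238) and the short one at (352,191), with triangulated heights matching 105/88/70 mm. Red at (374,264) is the look-alike to leave, along with the screw-lid jars at (165,226) and (207,190) and the salt cellar at (391,174). Caddy centre is ≈(0.500,-0.032), back direction ≈ -22.3°. Setting out for the short jar.

Emit:
step_arm(
  rows=[
    [-0.88,-0.84,0,0,0,0.256],
    [-0.88,-0.84,0,0,0,0.256],
    [-0.88,-0.84,0,0,0,0.256],
    [-0.88,-0.84,0,0,0,0.256],
    [-0.88,-0.84,0,0,0,0.256],
    [-0.88,-0.84,0,0,0,0.256],
    [-0.88,-0.84,0,0,0,0.256],
    [-0.88,-0.84,0,0,0,0.256],
    [-0.88,-0.84,0,0,0,0.256],
  ],
  claw=1,
)

```text
time_s: 0.95
ee_pos: [0.3295, 0.2691, 0.2313]
tcp_rot: [1.703, 2.639, -0.0]
contact_force: [-0.1, 0.6, -0.3]
finger_gap: 0.0852
grip_force: 0.0
```

```bash
cat > go.py <<'E'
import sys
from h import *
from scipy.spatial.transform import Rotation as Ro
def go(x,y,z,psi=-67.3):
    s=arm.read_state(); R=Ro.from_rotvec(s["tcp_rot"]); p=np.radians(psi)
    Y=np.array([np.cos(p),np.sin(p),0]);Z=np.array([0,0,-1.]);W=np.c_[np.cross(Y,Z),Y,Z]
    d=R.inv().apply(np.array([x,y,z])-s["ee_pos"]); r=(R.inv()*Ro.from_matrix(W)).as_rotvec()
    print("t",round(s["time_s"],2),"p",s["ee_pos"].round(4),"frac",(d/.25).round(3),(r/np.pi).round(3),"rows",round(max(np.linalg.norm(d)/.0417,np.linalg.norm(r)/.125),1),"gap",s["finger_gap"].round(4),"F",s["contact_force"].round(1))
if __name__=="__main__": go(*map(float,sys.argv[1:]))
E
python3 go.py .603 -.256 .2
```

```text
Traceback (most recent call last):
  File "go.py", line 9, in <module>
    if __name__=="__main__": go(*map(float,sys.argv[1:]))
                             ~~^^^^^^^^^^^^^^^^^^^^^^^^^^
  File "go.py", line 8, in go
    print("t",round(s["time_s"],2),"p",s["ee_pos"].round(4),"frac",(d/.25).round(3),(r/np.pi).round(3),"rows",round(max(np.linalg.norm(d)/.0417,np.linalg.norm(r)/.125),1),"gap",s["finger_gap"].round(4),"F",s["contact_force"].round(1))
                                                                                                                                                                                 ^^^^^^^^^^^^^^^^^^^^^
AttributeError: 'float' object has no attribute 'round'
```

```bash
sed -i 's/s\["finger_gap"\].round(4)/round(s["finger_gap"],4)/' go.py; python3 go.py .603 -.256 .2
```

```text
t 0.95 p [0.3295 0.2691 0.2313] frac [-2.365  0.132  0.127] [0.    0.    0.509] rows 14.2 gap 0.0852 F [-0.1  0.6 -0.3]
```

Emit:
step_arm(
  rows=[
    [-1,0.05,0.05,0,0,0.25],
    [-1,0.05,0.05,0,0,0.25],
    [-1,0.05,0.05,0,0,0.25],
    [-1,0.05,0.05,0,0,0.25],
    [-1,0.05,0.05,0,0,0.25],
    [-1,0.05,0.05,0,0,0.25],
    [-1,0.05,0.05,0,0,0.25],
    [-1,0.05,0.05,0,0,0.25],
  ],
)

```text
time_s: 1.62
ee_pos: [0.4446, 0.0486, 0.2185]
tcp_rot: [-2.582, -1.788, 0.0]
contact_force: [-0.1, 0.2, 0.3]
finger_gap: 0.0856
grip_force: 0.0
```

```bash
python3 go.py .603 -.256 .2
```

```text
t 1.62 p [0.4446 0.0486 0.2185] frac [-0.917  1.022  0.073] [-0.    -0.     0.259] rows 8.2 gap 0.0856 F [-0.1  0.2  0.3]
```

Emit:
step_arm(
  rows=[
    [-0.915,1,0.08,0,0,0.259],
    [-0.915,1,0.08,0,0,0.259],
    [-0.915,1,0.08,0,0,0.259],
    [-0.915,1,0.08,0,0,0.259],
    [-0.915,1,0.08,0,0,0.259],
    [-0.915,1,0.08,0,0,0.259],
    [-0.915,1,0.08,0,0,0.259],
    [-0.915,1,0.08,0,0,0.259],
    [-0.915,1,0.08,0,0,0.259],
    [-0.915,1,0.08,0,0,0.259],
  ],
)

```text
time_s: 2.45
ee_pos: [0.5994, -0.2519, 0.1974]
tcp_rot: [-3.077, -0.627, 0.001]
contact_force: [0.0, 0.4, 0.3]
finger_gap: 0.086
grip_force: 0.0
```

```bash
python3 go.py .603 -.256 .0293; python3 - <<'E'
from h import *
s=arm.read_camera("side");t=arm.read_camera("top")
a=cv2.resize(s["color"][110:290,240:410,::-1],(510,540),interpolation=2);b=cv2.resize(t["color"][150:230,310:390,::-1],(280,280),interpolation=2)
im=np.zeros((540,790,3),np.uint8);im[:,:510]=a;im[:280,510:]=b;cv2.imwrite("pics/a1.png",im)
E
```

```text
t 2.45 p [ 0.5994 -0.2519  0.1974] frac [0.007 0.022 0.672] [-0.001  0.     0.002] rows 4.0 gap 0.086 F [0.  0.4 0.3]
```

View pics/a1.png

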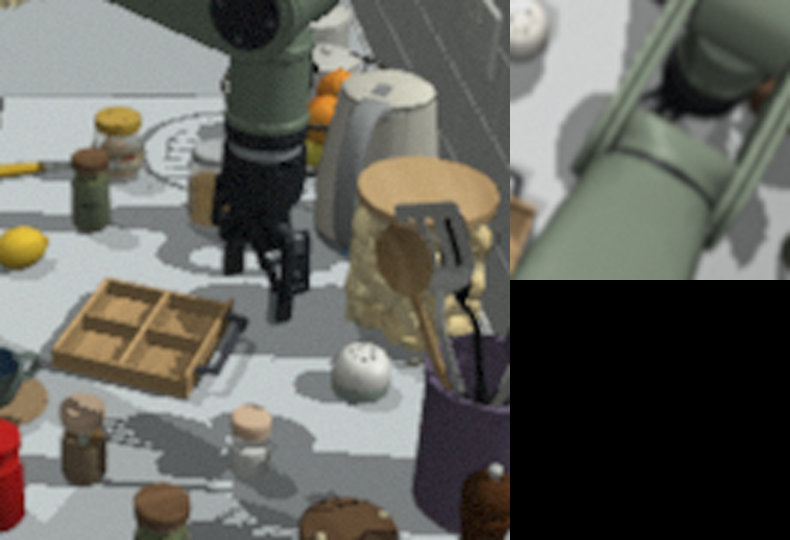

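View shows the open gripper above the short jar (jar at crop (250,440)), with nothing else near its fingers. Going down.

Emit:
step_arm(
  rows=[
    [0.007,0.022,0.14,0,0,0],
    [0.007,0.022,0.28,0,0,0],
    [0.007,0.022,0.42,0,0,0],
    [0.007,0.022,0.54,0,0,0],
    [0.007,0.022,0.63,0,0,0],
    [0.007,0.022,0.69,0,0,0],
    [0.007,0.022,0.7,0,0,0],
    [0.007,0.022,0.7,0,0,0],
  ],
)

```text
time_s: 3.22
ee_pos: [0.6019, -0.2543, 0.0235]
tcp_rot: [-3.077, -0.629, 0.002]
contact_force: [-0.3, -0.6, 0.4]
finger_gap: 0.0851
grip_force: 0.0
```

Emit:
step_arm(
  rows=[
    [0,0,0,0,0,0],
    [0,0,0,0,0,0],
    [0,0,0,0,0,0],
    [0,0,0,0,0,0],
    [0,0,0,0,0,0],
    [0,0,0,0,0,0],
    [0,0,0,0,0,0],
    [0,0,0,0,0,0],
  ],
  claw=-0.4,
  force=25,
)

```text
time_s: 3.88
ee_pos: [0.6034, -0.2567, 0.0259]
tcp_rot: [3.077, 0.626, 0.004]
contact_force: [-1.5, 1.1, 6.8]
finger_gap: 0.0407
grip_force: 25.5
```

Emit:
step_arm(
  rows=[
    [0,0,-0.03,0,0,0],
    [0,0,-0.09,0,0,0],
    [0,0,-0.2,0,0,0],
    [0,0,-0.32,0,0,0],
    [0,0,-0.44,0,0,0],
    [0,0,-0.54,0,0,0],
    [0,0,-0.58,0,0,0],
    [0,0,-0.6,0,0,0],
  ],
)

```text
time_s: 4.55
ee_pos: [0.6037, -0.2571, 0.1776]
tcp_rot: [3.075, 0.625, 0.007]
contact_force: [-0.2, -0.1, -0.9]
finger_gap: 0.0403
grip_force: 25.7
```

```bash
python3 go.py .478 .02 .17
```

```text
t 4.55 p [ 0.6037 -0.2571  0.1776] frac [-0.03  -1.217  0.024] [ 0.002 -0.001  0.002] rows 7.3 gap 0.0403 F [-0.2 -0.1 -0.9]
```

Emit:
step_arm(
  rows=[
    [-0.02,-0.06,0,0,0,0],
    [-0.02,-0.16,0,0,0,0],
    [-0.02,-0.28,0,0,0,0],
    [-0.02,-0.41,0,0,0,0],
    [-0.02,-0.54,0,0,0,0],
    [-0.02,-0.67,0,0,0,0],
    [-0.02,-0.8,0,0,0,0],
    [-0.02,-0.9,0,0,0,0],
    [-0.02,-0.97,0,0,0,0],
    [-0.02,-1,0,0,0,0],
  ],
)

```text
time_s: 5.38
ee_pos: [0.4972, -0.0254, 0.1718]
tcp_rot: [-3.075, -0.629, 0.007]
contact_force: [-0.3, -0.3, -1.3]
finger_gap: 0.0399
grip_force: 25.7
```

```bash
python3 go.py .478 .02 .06
```

```text
t 5.38 p [ 0.4972 -0.0254  0.1718] frac [ 0.002 -0.196  0.448] [-0.001  0.001  0.002] rows 2.9 gap 0.0399 F [-0.3 -0.3 -1.3]
```

Emit:
step_arm(
  rows=[
    [0,-0.06,0,0,0,0],
    [0,-0.13,0.02,0,0,0],
    [0,-0.18,0.08,0,0,0],
    [0,-0.2,0.16,0,0,0],
    [0,-0.2,0.25,0,0,0],
    [0,-0.2,0.34,0,0,0],
    [0,-0.2,0.4,0,0,0],
    [0,-0.2,0.43,0,0,0],
    [0,-0.2,0.44,0,0,0],
    [0,-0.2,0.44,0,0,0],
  ],
)

```text
time_s: 6.22
ee_pos: [0.4802, 0.0179, 0.0633]
tcp_rot: [-3.078, -0.625, 0.002]
contact_force: [0.8, 0.4, -1.2]
finger_gap: 0.0404
grip_force: 25.7
```

```bash
python3 go.py .478 .02 .0285; python3 - <<'E'
from h import *
s=arm.read_camera("side");t=arm.read_camera("top")
a=cv2.resize(s["color"][160:260,240:340,::-1],(500,500),interpolation=2);b=cv2.resize(t["color"][180:260,250:330,::-1],(280,280),interpolation=2)
im=np.zeros((500,780,3),np.uint8);im[:,:500]=a;im[:280,500:]=b;cv2.imwrite("pics/a2.png",im)
E
```

```text
t 6.22 p [0.4802 0.0179 0.0633] frac [-0.005 -0.011  0.139] [-0.     0.     0.002] rows 0.8 gap 0.0404 F [ 0.8  0.4 -1.2]
```

View pics/a2.png

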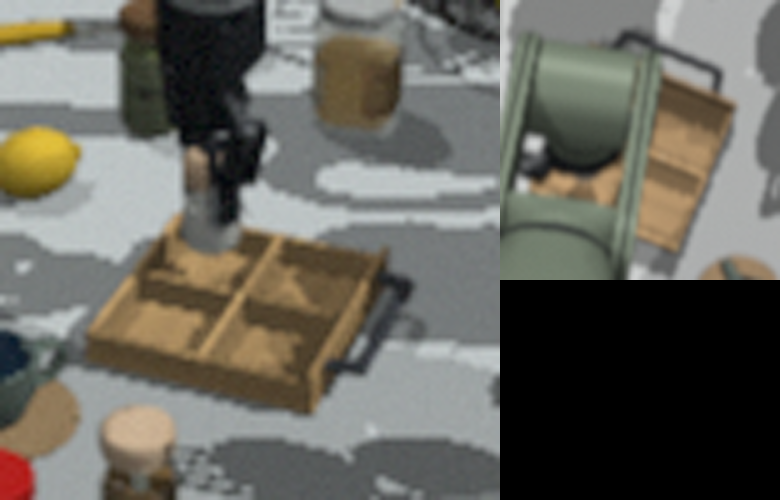

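Short jar is above the left-far (front +y) cell, its bottom at crop (210,240) clear of the rims. Lowering slowly.

Emit:
step_arm(
  rows=[
    [-0.005,-0.006,0.02,0,0,0],
    [-0.005,-0.006,0.04,0,0,0],
    [-0.005,-0.006,0.06,0,0,0],
    [-0.005,-0.006,0.08,0,0,0],
    [-0.005,-0.006,0.095,0,0,0],
    [-0.005,-0.006,0.105,0,0,0],
    [-0.005,-0.006,0.113,0,0,0],
    [-0.005,-0.006,0.12,0,0,0],
    [-0.005,-0.006,0.12,0,0,0],
  ],
)

```text
time_s: 7.07
ee_pos: [0.4785, 0.019, 0.0334]
tcp_rot: [-3.078, -0.626, 0.001]
contact_force: [-0.1, 0.1, -1.8]
finger_gap: 0.0405
grip_force: 25.8
```

Emit:
step_arm(
  rows=[
    [0,0,0.004,0,0,0],
    [0,0,0.008,0,0,0],
    [0,0,0.01,0,0,0],
    [0,0,0.01,0,0,0],
  ],
)

```text
time_s: 7.4
ee_pos: [0.4791, 0.0189, 0.0319]
tcp_rot: [3.078, 0.626, 0.001]
contact_force: [-1.9, 1.5, 4.4]
finger_gap: 0.0402
grip_force: 26.2
```

Emit:
step_arm(
  rows=[
    [0,0,0,0,0,0],
    [0,0,0,0,0,0],
    [0,0,0,0,0,0],
    [0,0,0,0,0,0],
    [0,0,0,0,0,0],
  ],
  claw=0.4,
)

```text
time_s: 7.82
ee_pos: [0.4787, 0.0189, 0.0312]
tcp_rot: [-3.079, -0.626, -0.0]
contact_force: [1.1, -0.1, -0.0]
finger_gap: 0.0599
grip_force: 0.0
```

Emit:
step_arm(
  rows=[
    [0,0,-0.05,0,0,0],
    [0,0,-0.12,0,0,0],
    [0,0,-0.22,0,0,0],
    [0,0,-0.34,0,0,0],
    [0,0,-0.48,0,0,0],
    [0,0,-0.58,0,0,0],
    [0,0,-0.62,0,0,0],
  ],
)

```text
time_s: 8.4
ee_pos: [0.4814, 0.0186, 0.1908]
tcp_rot: [3.076, 0.626, 0.012]
contact_force: [0.0, -0.7, 0.3]
finger_gap: 0.0597
grip_force: 0.0
```

```bash
python3 go.py .4333 -.2582 .19
```

```text
t 8.4 p [0.4814 0.0186 0.1908] frac [-0.61   0.944  0.003] [ 0.001 -0.002  0.002] rows 6.7 gap 0.0597 F [ 0.  -0.7  0.3]
```

Emit:
step_arm(
  rows=[
    [-0.6,0.94,0,0,0,0],
    [-0.6,0.94,0,0,0,0],
    [-0.6,0.94,0,0,0,0],
    [-0.6,0.94,0,0,0,0],
    [-0.6,0.94,0,0,0,0],
    [-0.6,0.94,0,0,0,0],
    [-0.6,0.94,0,0,0,0],
    [-0.6,0.94,0,0,0,0],
    [-0.6,0.94,0,0,0,0],
    [-0.6,0.94,0,0,0,0],
  ],
  claw=0.9,
)

```text
time_s: 9.23
ee_pos: [0.4319, -0.2551, 0.1852]
tcp_rot: [-3.076, -0.625, 0.002]
contact_force: [0.7, 0.5, -0.1]
finger_gap: 0.0812
grip_force: 0.0
```

```bash
python3 go.py .4333 -.2582 .033; python3 - <<'E'
from h import *
s=arm.read_camera("side")
cv2.imwrite("pics/a3.png",cv2.resize(s["color"][170:310,220:360,::-1],(590,590),interpolation=2))
E
```

```text
t 9.23 p [ 0.4319 -0.2551  0.1852] frac [0.001 0.015 0.609] [-0.001  0.     0.002] rows 3.6 gap 0.0812 F [ 0.7  0.5 -0.1]
```

View pics/a3.png

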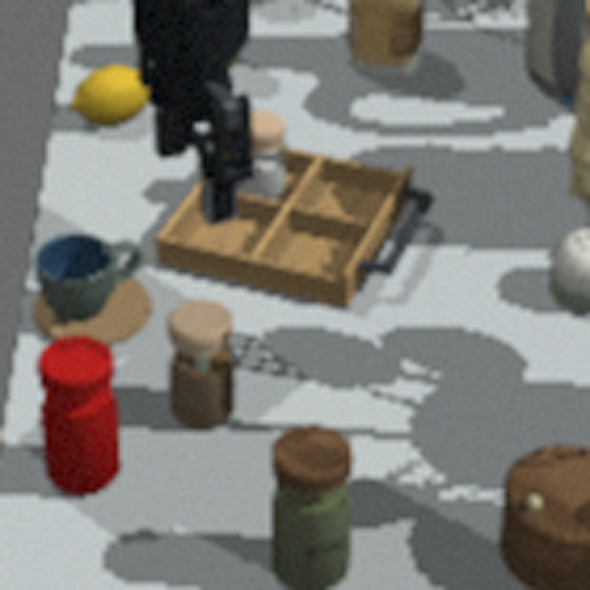

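Short jar stands upright in its cell (crop (267,155)). Descending on the middle jar (crop (200,370)); red jar stays clear.

Emit:
step_arm(
  rows=[
    [0.002,0.015,0.12,0,0,0],
    [0.002,0.015,0.25,0,0,0],
    [0.002,0.015,0.38,0,0,0],
    [0.002,0.015,0.48,0,0,0],
    [0.002,0.015,0.56,0,0,0],
    [0.002,0.015,0.6,0,0,0],
    [0.002,0.015,0.615,0,0,0],
    [0.002,0.015,0.615,0,0,0],
  ],
)

```text
time_s: 9.95
ee_pos: [0.4344, -0.2581, 0.032]
tcp_rot: [-3.077, -0.629, 0.001]
contact_force: [0.2, -0.4, 0.3]
finger_gap: 0.0811
grip_force: 0.0
```

Emit:
step_arm(
  rows=[
    [0,0,0,0,0,0],
    [0,0,0,0,0,0],
    [0,0,0,0,0,0],
    [0,0,0,0,0,0],
    [0,0,0,0,0,0],
    [0,0,0,0,0,0],
    [0,0,0,0,0,0],
    [0,0,0,0,0,0],
  ],
  claw=-0.3,
  force=30,
)

```text
time_s: 10.62
ee_pos: [0.4354, -0.2599, 0.0342]
tcp_rot: [3.077, 0.626, 0.003]
contact_force: [-0.5, 1.9, 7.1]
finger_gap: 0.0447
grip_force: 30.5
```

Emit:
step_arm(
  rows=[
    [0,0,-0.03,0,0,0],
    [0,0,-0.09,0,0,0],
    [0,0,-0.2,0,0,0],
    [0,0,-0.32,0,0,0],
    [0,0,-0.44,0,0,0],
    [0,0,-0.54,0,0,0],
    [0,0,-0.58,0,0,0],
    [0,0,-0.6,0,0,0],
  ],
)

```text
time_s: 11.28
ee_pos: [0.4353, -0.2602, 0.185]
tcp_rot: [3.075, 0.625, 0.004]
contact_force: [-0.0, -0.5, -1.0]
finger_gap: 0.0445
grip_force: 31.3
```

```bash
python3 go.py .448 -.054 .18
```

```text
t 11.28 p [ 0.4353 -0.2602  0.185 ] frac [ 0.369 -0.74   0.017] [ 0.001 -0.001  0.002] rows 5.0 gap 0.0445 F [-0.  -0.5 -1. ]
```

Emit:
step_arm(
  rows=[
    [0.03,-0.06,0,0,0,0],
    [0.09,-0.18,0,0,0,0],
    [0.15,-0.3,0,0,0,0],
    [0.21,-0.42,0,0,0,0],
    [0.27,-0.54,0,0,0,0],
    [0.32,-0.64,0,0,0,0],
    [0.355,-0.71,0,0,0,0],
    [0.365,-0.735,0,0,0,0],
    [0.365,-0.735,0,0,0,0],
    [0.365,-0.735,0,0,0,0],
  ],
)

```text
time_s: 12.12
ee_pos: [0.4458, -0.0546, 0.1815]
tcp_rot: [-3.078, -0.627, 0.003]
contact_force: [0.1, 0.3, -1.8]
finger_gap: 0.0451
grip_force: 31.3
```

```bash
python3 go.py .448 -.054 .042
```

```text
t 12.12 p [ 0.4458 -0.0546  0.1815] frac [0.01  0.002 0.558] [-0.     0.001  0.002] rows 3.3 gap 0.0451 F [ 0.1  0.3 -1.8]
```

Emit:
step_arm(
  rows=[
    [0.008,0,0.08,0,0,0],
    [0.008,0,0.18,0,0,0],
    [0.008,0,0.29,0,0,0],
    [0.008,0,0.37,0,0,0],
    [0.008,0,0.43,0,0,0],
    [0.008,0,0.48,0,0,0],
    [0.008,0,0.515,0,0,0],
    [0.008,0,0.54,0,0,0],
    [0.008,0,0.555,0,0,0],
    [0.008,0,0.555,0,0,0],
  ],
)

```text
time_s: 12.95
ee_pos: [0.4481, -0.0541, 0.0433]
tcp_rot: [-3.078, -0.625, 0.001]
contact_force: [-0.4, 0.3, -0.8]
finger_gap: 0.0448
grip_force: 31.3
```

Emit:
step_arm(
  rows=[
    [0,0,0.004,0,0,0],
    [0,0,0.008,0,0,0],
    [0,0,0.01,0,0,0],
    [0,0,0.01,0,0,0],
  ],
)

```text
time_s: 13.28
ee_pos: [0.4488, -0.0537, 0.0417]
tcp_rot: [3.078, 0.627, 0.001]
contact_force: [-0.5, -0.0, -1.6]
finger_gap: 0.0447
grip_force: 31.3
```

Emit:
step_arm(
  rows=[
    [0,0,0.003,0,0,0],
    [0,0,0.006,0,0,0],
    [0,0,0.008,0,0,0],
    [0,0,0.008,0,0,0],
  ],
)

```text
time_s: 13.62
ee_pos: [0.4488, -0.0537, 0.0403]
tcp_rot: [3.078, 0.627, 0.001]
contact_force: [-1.7, 0.1, 6.3]
finger_gap: 0.0452
grip_force: 31.9
```

Emit:
step_arm(
  rows=[
    [0,0,0,0,0,0],
    [0,0,0,0,0,0],
    [0,0,0,0,0,0],
    [0,0,0,0,0,0],
    [0,0,0,0,0,0],
  ],
  claw=0.5,
)

```text
time_s: 14.03
ee_pos: [0.4484, -0.0537, 0.0392]
tcp_rot: [-3.078, -0.626, 0.0]
contact_force: [-0.5, -0.2, 0.4]
finger_gap: 0.0645
grip_force: 0.0
```

Emit:
step_arm(
  rows=[
    [0,0,-0.05,0,0,0],
    [0,0,-0.12,0,0,0],
    [0,0,-0.22,0,0,0],
    [0,0,-0.34,0,0,0],
    [0,0,-0.48,0,0,0],
    [0,0,-0.58,0,0,0],
    [0,0,-0.64,0,0,0],
    [0,0,-0.64,0,0,0],
  ],
)

```text
time_s: 14.7
ee_pos: [0.4513, -0.0546, 0.2036]
tcp_rot: [3.074, 0.626, 0.012]
contact_force: [0.2, 1.4, 0.7]
finger_gap: 0.0643
grip_force: 0.0
```

```bash
python3 go.py .507 -.4145 .2
```

```text
t 14.7 p [ 0.4513 -0.0546  0.2036] frac [-0.358  1.412  0.02 ] [ 0.002 -0.002  0.002] rows 8.7 gap 0.0643 F [0.2 1.4 0.7]
```

Emit:
step_arm(
  rows=[
    [-0.25,1,0,0,0,0],
    [-0.25,1,0,0,0,0],
    [-0.25,1,0,0,0,0],
    [-0.25,1,0,0,0,0],
    [-0.25,1,0,0,0,0],
    [-0.25,1,0,0,0,0],
    [-0.25,1,0,0,0,0],
  ],
  claw=1,
)

```text
time_s: 15.28
ee_pos: [0.4882, -0.3142, 0.1975]
tcp_rot: [3.078, 0.618, -0.002]
contact_force: [-0.7, 0.8, -0.5]
finger_gap: 0.0853
grip_force: 0.0
```

```bash
python3 go.py .507 -.4145 .2
```

```text
t 15.28 p [ 0.4882 -0.3142  0.1975] frac [-0.085  0.399 -0.009] [0.001 0.001 0.   ] rows 2.4 gap 0.0853 F [-0.7  0.8 -0.5]
```

Emit:
step_arm(
  rows=[
    [-0.085,0.39,0,0,0,0],
    [-0.085,0.39,0,0,0,0],
    [-0.085,0.39,0,0,0,0],
    [-0.085,0.39,0,0,0,0],
    [-0.085,0.39,0,0,0,0],
  ],
)

```text
time_s: 15.7
ee_pos: [0.5063, -0.406, 0.197]
tcp_rot: [-3.076, -0.624, 0.003]
contact_force: [0.2, 0.2, 0.2]
finger_gap: 0.0856
grip_force: 0.0
```

```bash
python3 go.py .507 -.4145 .055; python3 - <<'E'
from h import *
s=arm.read_camera("side");t=arm.read_camera("top")
a=cv2.resize(s["color"][170:320,225:345,::-1],(472,590),interpolation=2);b=cv2.resize(t["color"][180:260,250:330,::-1],(300,300),interpolation=2)
im=np.zeros((590,772,3),np.uint8);im[:,:472]=a;im[:300,472:]=b;cv2.imwrite("pics/a4.png",im)
E
```

```text
t 15.7 p [ 0.5063 -0.406   0.197 ] frac [-0.01   0.035  0.568] [-0.001  0.     0.001] rows 3.4 gap 0.0856 F [0.2 0.2 0.2]
```

View pics/a4.png

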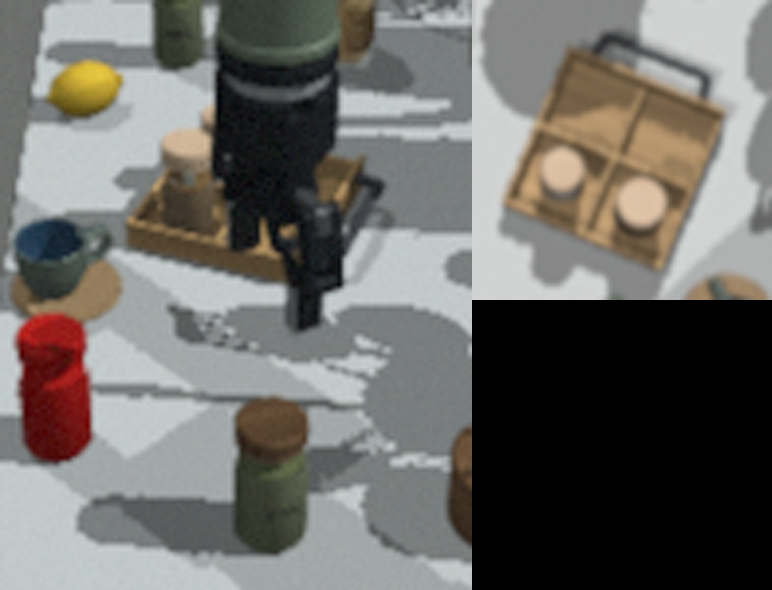

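Both short jars stand in the front cells (top crop (562,172), (641,203)). Descending on tall jar B.

Emit:
step_arm(
  rows=[
    [-0.005,0.03,0.06,0,0,0],
    [-0.005,0.03,0.16,0,0,0],
    [-0.005,0.03,0.28,0,0,0],
    [-0.005,0.03,0.4,0,0,0],
    [-0.005,0.03,0.5,0,0,0],
    [-0.005,0.03,0.56,0,0,0],
    [-0.005,0.03,0.58,0,0,0],
    [-0.005,0.03,0.58,0,0,0],
  ],
)

```text
time_s: 16.47
ee_pos: [0.5077, -0.4114, 0.0514]
tcp_rot: [-3.074, -0.627, 0.004]
contact_force: [0.1, 1.0, 0.1]
finger_gap: 0.0854
grip_force: 0.0
```

Emit:
step_arm(
  rows=[
    [0,0,0,0,0,0],
    [0,0,0,0,0,0],
    [0,0,0,0,0,0],
    [0,0,0,0,0,0],
    [0,0,0,0,0,0],
    [0,0,0,0,0,0],
    [0,0,0,0,0,0],
    [0,0,0,0,0,0],
  ],
  claw=-0.2,
  force=35,
)

```text
time_s: 17.13
ee_pos: [0.5102, -0.415, 0.0567]
tcp_rot: [3.075, 0.626, 0.004]
contact_force: [1.0, -0.5, 5.7]
finger_gap: 0.0504
grip_force: 37.3
```

Emit:
step_arm(
  rows=[
    [0,0,-0.03,0,0,0],
    [0,0,-0.09,0,0,0],
    [0,0,-0.2,0,0,0],
    [0,0,-0.32,0,0,0],
    [0,0,-0.44,0,0,0],
    [0,0,-0.56,0,0,0],
    [0,0,-0.62,0,0,0],
    [0,0,-0.64,0,0,0],
  ],
)

```text
time_s: 17.8
ee_pos: [0.5101, -0.415, 0.2187]
tcp_rot: [3.073, 0.625, 0.006]
contact_force: [-0.4, -0.4, -1.2]
finger_gap: 0.0505
grip_force: 37.0
```

```bash
python3 go.py .522 -.084 .21
```

```text
t 17.8 p [ 0.5101 -0.415   0.2187] frac [ 0.561 -1.2    0.029] [ 0.002 -0.001  0.002] rows 7.9 gap 0.0505 F [-0.4 -0.4 -1.2]
```

Emit:
step_arm(
  rows=[
    [0.03,-0.06,0,0,0,0],
    [0.08,-0.17,0,0,0,0],
    [0.14,-0.3,0,0,0,0],
    [0.2,-0.43,0,0,0,0],
    [0.26,-0.56,0,0,0,0],
    [0.32,-0.69,0,0,0,0],
    [0.37,-0.8,0,0,0,0],
    [0.42,-0.9,0,0,0,0],
    [0.45,-0.97,0,0,0,0],
    [0.46,-0.99,0,0,0,0],
  ],
)

```text
time_s: 18.63
ee_pos: [0.5164, -0.1371, 0.2123]
tcp_rot: [-3.074, -0.631, 0.005]
contact_force: [-0.8, 0.8, -1.4]
finger_gap: 0.0505
grip_force: 37.1
```

```bash
python3 go.py .522 -.084 .21
```

```text
t 18.63 p [ 0.5164 -0.1371  0.2123] frac [ 0.104 -0.186  0.01 ] [-0.001  0.001  0.003] rows 1.3 gap 0.0505 F [-0.8  0.8 -1.4]
```

Emit:
step_arm(
  rows=[
    [0.03,-0.06,0,0,0,0],
    [0.07,-0.14,0,0,0,0],
    [0.1,-0.2,0.03,0,0,0],
    [0.1,-0.2,0.1,0,0,0],
    [0.1,-0.2,0.18,0,0,0],
    [0.1,-0.2,0.25,0,0,0],
    [0.1,-0.2,0.3,0,0,0],
    [0.1,-0.2,0.34,0,0,0],
    [0.1,-0.2,0.35,0,0,0],
    [0.1,-0.2,0.35,0,0,0],
  ],
)

```text
time_s: 19.47
ee_pos: [0.5205, -0.0852, 0.1254]
tcp_rot: [-3.077, -0.625, 0.004]
contact_force: [-0.3, 1.0, -1.7]
finger_gap: 0.0503
grip_force: 37.1
```

```bash
python3 go.py .522 -.084 .065; python3 - <<'E'
from h import *
s=arm.read_camera("side");t=arm.read_camera("top")
a=cv2.resize(s["color"][140:260,240:340,::-1],(490,590),interpolation=2);b=cv2.resize(t["color"][180:260,250:330,::-1],(300,300),interpolation=2)
im=np.zeros((590,790,3),np.uint8);im[:,:490]=a;im[:300,490:]=b;cv2.imwrite("pics/a5.png",im)
E
```

```text
t 19.47 p [ 0.5205 -0.0852  0.1254] frac [ 0.008 -0.002  0.242] [-0.001  0.001  0.002] rows 1.4 gap 0.0503 F [-0.3  1.  -1.7]
```

View pics/a5.png

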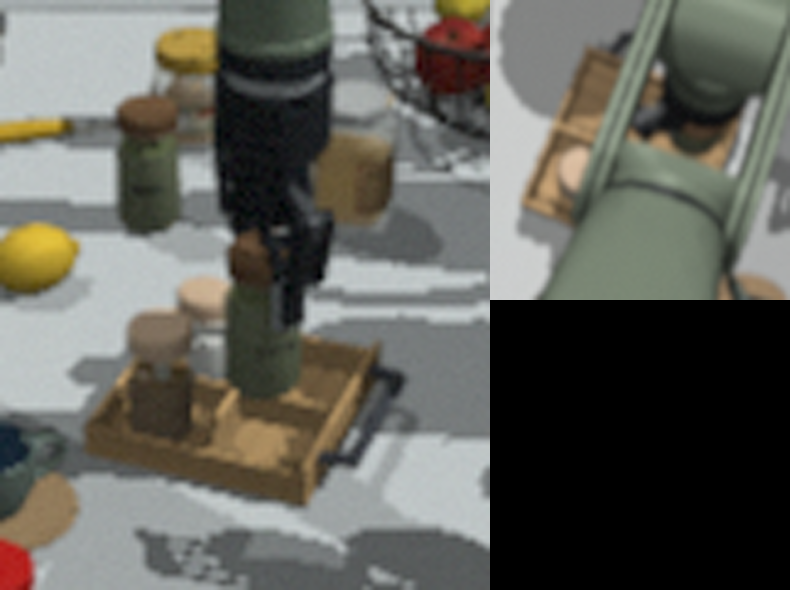

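Jar B is upright above the back -y cell (bottom at crop (262,390)); lowering.

Emit:
step_arm(
  rows=[
    [0.006,0,0.03,0,0,0],
    [0.006,0,0.07,0,0,0],
    [0.006,0,0.11,0,0,0],
    [0.006,0,0.15,0,0,0],
    [0.006,0,0.185,0,0,0],
    [0.006,0,0.21,0,0,0],
    [0.006,0,0.23,0,0,0],
    [0.006,0,0.24,0,0,0],
    [0.006,0,0.243,0,0,0],
  ],
)

```text
time_s: 20.32
ee_pos: [0.5226, -0.0844, 0.0654]
tcp_rot: [-3.078, -0.626, 0.001]
contact_force: [0.4, -0.6, -1.9]
finger_gap: 0.0504
grip_force: 37.1
```

Emit:
step_arm(
  rows=[
    [0,0,0.003,0,0,0],
    [0,0,0.006,0,0,0],
    [0,0,0.009,0,0,0],
    [0,0,0.009,0,0,0],
  ],
)

```text
time_s: 20.65
ee_pos: [0.5231, -0.0846, 0.0641]
tcp_rot: [3.078, 0.626, 0.001]
contact_force: [-0.6, -0.6, -1.1]
finger_gap: 0.0504
grip_force: 37.1
```

Emit:
step_arm(
  rows=[
    [0,0,0.003,0,0,0],
    [0,0,0.006,0,0,0],
    [0,0,0.008,0,0,0],
    [0,0,0.008,0,0,0],
  ],
)

```text
time_s: 20.98
ee_pos: [0.5232, -0.0846, 0.0626]
tcp_rot: [3.078, 0.626, 0.001]
contact_force: [-1.7, 0.9, 5.4]
finger_gap: 0.0508
grip_force: 37.6
```

Emit:
step_arm(
  rows=[
    [0,0,0,0,0,0],
    [0,0,0,0,0,0],
    [0,0,0,0,0,0],
    [0,0,0,0,0,0],
    [0,0,0,0,0,0],
  ],
  claw=0.6,
)

```text
time_s: 21.4
ee_pos: [0.5229, -0.0845, 0.0617]
tcp_rot: [3.079, 0.626, -0.0]
contact_force: [-0.6, -1.2, -0.3]
finger_gap: 0.068
grip_force: 0.0
```

Emit:
step_arm(
  rows=[
    [0,0,-0.05,0,0,0],
    [0,0,-0.12,0,0,0],
    [0,0,-0.22,0,0,0],
    [0,0,-0.34,0,0,0],
    [0,0,-0.46,0,0,0],
    [0,0,-0.54,0,0,0],
    [0,0,-0.6,0,0,0],
    [0,0,-0.6,0,0,0],
  ],
)

```text
time_s: 22.07
ee_pos: [0.5255, -0.0854, 0.2162]
tcp_rot: [3.074, 0.626, 0.012]
contact_force: [0.5, -0.0, 0.8]
finger_gap: 0.0686
grip_force: 0.0
```

```bash
python3 go.py .436 .2495 .2
```

```text
t 22.07 p [ 0.5255 -0.0854  0.2162] frac [ 0.194 -1.373  0.058] [ 0.002 -0.002  0.002] rows 8.3 gap 0.0686 F [ 0.5 -0.   0.8]
```

Emit:
step_arm(
  rows=[
    [0.14,-1,0.02,0,0,0],
    [0.14,-1,0.02,0,0,0],
    [0.14,-1,0.02,0,0,0],
    [0.14,-1,0.02,0,0,0],
    [0.14,-1,0.02,0,0,0],
    [0.14,-1,0.02,0,0,0],
    [0.14,-1,0.02,0,0,0],
    [0.14,-1,0.02,0,0,0],
    [0.14,-1,0.02,0,0,0],
  ],
  claw=1,
)

```text
time_s: 22.82
ee_pos: [0.4569, 0.1591, 0.2057]
tcp_rot: [3.077, 0.628, -0.003]
contact_force: [0.3, 0.4, 0.1]
finger_gap: 0.0854
grip_force: 0.0
```

```bash
python3 go.py .436 .2495 .2
```

```text
t 22.82 p [0.4569 0.1591 0.2057] frac [ 0.065 -0.365  0.023] [0.    0.001 0.002] rows 2.2 gap 0.0854 F [0.3 0.4 0.1]
```

Emit:
step_arm(
  rows=[
    [0.065,-0.365,0.02,0,0,0],
    [0.065,-0.365,0.02,0,0,0],
    [0.065,-0.365,0.02,0,0,0],
    [0.065,-0.365,0.02,0,0,0],
    [0.065,-0.365,0.02,0,0,0],
  ],
)

```text
time_s: 23.23
ee_pos: [0.4372, 0.2483, 0.2013]
tcp_rot: [3.077, 0.625, -0.001]
contact_force: [-0.0, -0.3, 0.9]
finger_gap: 0.0852
grip_force: 0.0
```

```bash
python3 go.py .436 .2495 .052; python3 - <<'E'
from h import *
s=arm.read_camera("side");t=arm.read_camera("top")
a=cv2.resize(s["color"][120:260,235:345,::-1],(464,590),interpolation=2);b=cv2.resize(t["color"][180:260,250:330,::-1],(300,300),interpolation=2)
im=np.zeros((590,764,3),np.uint8);im[:,:464]=a;im[:300,464:]=b;cv2.imwrite("pics/a6.png",im)
E
```

```text
t 23.23 p [0.4372 0.2483 0.2013] frac [-0.002 -0.007  0.597] [0.    0.    0.001] rows 3.6 gap 0.0852 F [-0.  -0.3  0.9]
```

View pics/a6.png

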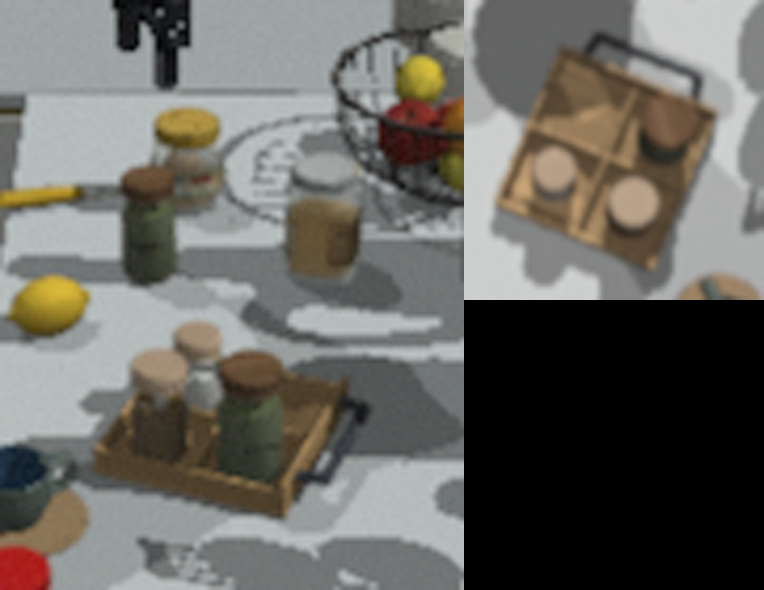

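Three jars stand upright in their own cells (side crop (160,400), (200,365), (250,415)). Now tall jar A.

Emit:
step_arm(
  rows=[
    [0,-0.005,0.06,0,0,0],
    [0,-0.005,0.16,0,0,0],
    [0,-0.005,0.28,0,0,0],
    [0,-0.005,0.4,0,0,0],
    [0,-0.005,0.5,0,0,0],
    [0,-0.005,0.57,0,0,0],
    [0,-0.005,0.6,0,0,0],
    [0,-0.005,0.6,0,0,0],
  ],
)

```text
time_s: 24.0
ee_pos: [0.4351, 0.2488, 0.0499]
tcp_rot: [3.078, 0.623, -0.007]
contact_force: [0.2, 0.4, -0.4]
finger_gap: 0.0857
grip_force: 0.0
```

Emit:
step_arm(
  rows=[
    [0,0,0,0,0,0],
    [0,0,0,0,0,0],
    [0,0,0,0,0,0],
    [0,0,0,0,0,0],
    [0,0,0,0,0,0],
    [0,0,0,0,0,0],
    [0,0,0,0,0,0],
    [0,0,0,0,0,0],
  ],
  claw=-0.2,
  force=35,
)

```text
time_s: 24.67
ee_pos: [0.438, 0.2512, 0.0537]
tcp_rot: [3.078, 0.627, 0.006]
contact_force: [0.5, -2.6, 6.8]
finger_gap: 0.0504
grip_force: 36.9
```

Emit:
step_arm(
  rows=[
    [0,0,-0.03,0,0,0],
    [0,0,-0.09,0,0,0],
    [0,0,-0.2,0,0,0],
    [0,0,-0.32,0,0,0],
    [0,0,-0.44,0,0,0],
    [0,0,-0.56,0,0,0],
    [0,0,-0.64,0,0,0],
    [0,0,-0.66,0,0,0],
    [0,0,-0.66,0,0,0],
  ],
)

```text
time_s: 25.42
ee_pos: [0.4371, 0.2513, 0.2188]
tcp_rot: [-3.078, -0.627, -0.007]
contact_force: [-0.2, -0.3, -1.6]
finger_gap: 0.0505
grip_force: 36.8
```

```bash
python3 go.py .552 -.010 .215
```

```text
t 25.42 p [0.4371 0.2513 0.2188] frac [0.014 1.142 0.015] [ 0.    -0.001  0.002] rows 6.8 gap 0.0505 F [-0.2 -0.3 -1.6]
```

Emit:
step_arm(
  rows=[
    [0,0.06,0,0,0,0],
    [0,0.17,0,0,0,0],
    [0,0.3,0,0,0,0],
    [0,0.43,0,0,0,0],
    [0,0.56,0,0,0,0],
    [0.01,0.69,0,0,0,0],
    [0.01,0.8,0,0,0,0],
    [0.01,0.9,0,0,0,0],
    [0.01,0.97,0,0,0,0],
    [0.01,1,0,0,0,0],
  ],
)

```text
time_s: 26.25
ee_pos: [0.5353, 0.0195, 0.2139]
tcp_rot: [-3.078, -0.622, 0.007]
contact_force: [0.0, 0.2, -1.0]
finger_gap: 0.0503
grip_force: 36.9
```

Emit:
step_arm(
  rows=[
    [0,0.06,0,0,0,0],
    [0,0.11,0,0,0,0],
    [0,0.14,0.02,0,0,0],
    [0,0.14,0.08,0,0,0],
    [0,0.14,0.16,0,0,0],
    [0,0.14,0.24,0,0,0],
    [0,0.14,0.3,0,0,0],
    [0,0.14,0.33,0,0,0],
    [0,0.14,0.34,0,0,0],
    [0,0.14,0.34,0,0,0],
  ],
)

```text
time_s: 27.08
ee_pos: [0.5495, -0.0102, 0.1311]
tcp_rot: [-3.078, -0.627, 0.002]
contact_force: [0.1, -0.0, -1.5]
finger_gap: 0.0504
grip_force: 36.9
```

```bash
python3 go.py .552 -.010 .0615; python3 - <<'E'
from h import *
s=arm.read_camera("side");t=arm.read_camera("top")
a=cv2.resize(s["color"][140:260,240:340,::-1],(490,590),interpolation=2);b=cv2.resize(t["color"][180:260,250:330,::-1],(300,300),interpolation=2)
im=np.zeros((590,790,3),np.uint8);im[:,:490]=a;im[:300,490:]=b;cv2.imwrite("pics/a7.png",im)
E
```

```text
t 27.08 p [ 0.5495 -0.0102  0.1311] frac [0.01  0.003 0.279] [-0.     0.     0.002] rows 1.7 gap 0.0504 F [ 0.1 -0.  -1.5]
```

View pics/a7.png

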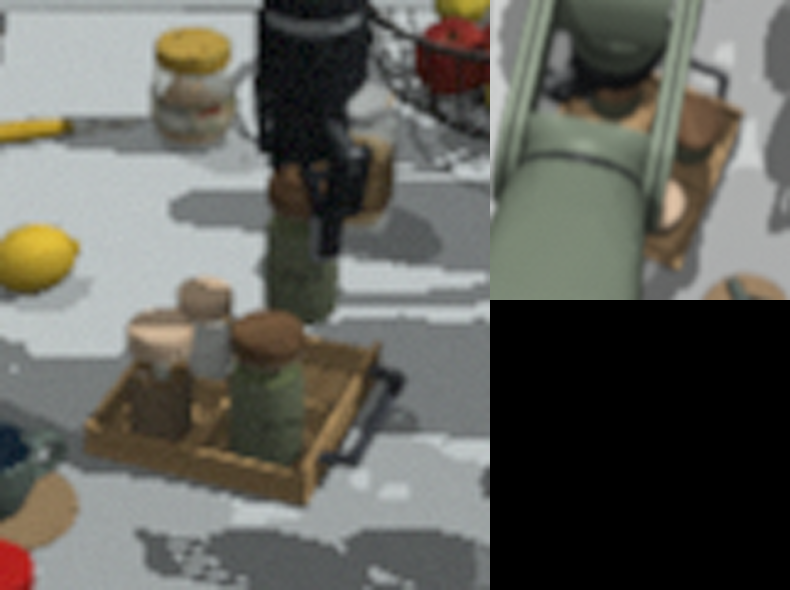

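Jar A hangs upright above the empty back +y cell (bottom at crop (300,310)), clear of jar B. Lowering.

Emit:
step_arm(
  rows=[
    [0.006,0,0.03,0,0,0],
    [0.006,0,0.08,0,0,0],
    [0.006,0,0.13,0,0,0],
    [0.006,0,0.18,0,0,0],
    [0.006,0,0.215,0,0,0],
    [0.006,0,0.24,0,0,0],
    [0.006,0,0.26,0,0,0],
    [0.006,0,0.273,0,0,0],
    [0.006,0,0.278,0,0,0],
  ],
)

```text
time_s: 27.93
ee_pos: [0.5511, -0.01, 0.0617]
tcp_rot: [-3.078, -0.626, 0.001]
contact_force: [-0.3, -0.9, -1.5]
finger_gap: 0.0502
grip_force: 36.9
```

Emit:
step_arm(
  rows=[
    [0,0,0.003,0,0,0],
    [0,0,0.006,0,0,0],
    [0,0,0.008,0,0,0],
    [0,0,0.008,0,0,0],
  ],
)

```text
time_s: 28.27
ee_pos: [0.5516, -0.01, 0.0607]
tcp_rot: [3.078, 0.626, 0.001]
contact_force: [-0.1, 0.0, -0.9]
finger_gap: 0.0504
grip_force: 36.9
```

Emit:
step_arm(
  rows=[
    [0,0,0.003,0,0,0],
    [0,0,0.006,0,0,0],
    [0,0,0.007,0,0,0],
    [0,0,0.007,0,0,0],
  ],
)

```text
time_s: 28.6
ee_pos: [0.5518, -0.01, 0.0598]
tcp_rot: [3.078, 0.627, 0.002]
contact_force: [-1.5, 0.7, 5.2]
finger_gap: 0.0501
grip_force: 37.4
```

Emit:
step_arm(
  rows=[
    [0,0,0,0,0,0],
    [0,0,0,0,0,0],
    [0,0,0,0,0,0],
    [0,0,0,0,0,0],
    [0,0,0,0,0,0],
  ],
  claw=0.6,
)

```text
time_s: 29.02
ee_pos: [0.5512, -0.01, 0.0584]
tcp_rot: [-3.078, -0.626, 0.0]
contact_force: [0.9, 0.3, 0.2]
finger_gap: 0.0682
grip_force: 0.0
```

Emit:
step_arm(
  rows=[
    [0,0,-0.05,0,0,0],
    [0,0,-0.12,0,0,0],
    [0,0,-0.22,0,0,0],
    [0,0,-0.34,0,0,0],
    [0,0,-0.46,0,0,0],
    [0,0,-0.56,0,0,0],
    [0,0,-0.64,0,0,0],
    [0,0,-0.64,0,0,0],
  ],
)

```text
time_s: 29.68
ee_pos: [0.5548, -0.0105, 0.2254]
tcp_rot: [3.074, 0.626, 0.017]
contact_force: [1.2, 0.2, 1.0]
finger_gap: 0.0682
grip_force: 0.0
```

Emit:
step_arm(
  rows=[
    [-0.2,-0.9,0,0,0,0],
    [-0.2,-0.9,0,0,0,0],
    [-0.2,-0.9,0,0,0,0],
    [-0.2,-0.9,0,0,0,0],
    [-0.2,-0.9,0,0,0,0],
    [-0.2,-0.9,0,0,0,0],
    [-0.2,-0.9,0,0,0,0],
    [-0.2,-0.9,0,0,0,0],
    [-0.2,-0.9,0,0,0,0],
  ],
)

```text
time_s: 30.43
ee_pos: [0.4176, 0.1772, 0.2185]
tcp_rot: [3.078, 0.626, 0.0]
contact_force: [0.0, -0.3, -1.0]
finger_gap: 0.0678
grip_force: 0.0
```

```bash
python3 - <<'E'
from h import *
s=arm.read_camera("side");t=arm.read_camera("top")
a=cv2.resize(s["color"][140:320,225:395,::-1],(490,519),interpolation=2);b=cv2.resize(t["color"][180:260,250:330,::-1],(300,300),interpolation=2)
im=np.zeros((519,790,3),np.uint8);im[:,:490]=a;im[:300,490:]=b;cv2.imwrite("pics/a8.png",im)
E
```

```text
(no output)
```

View pics/a8.png

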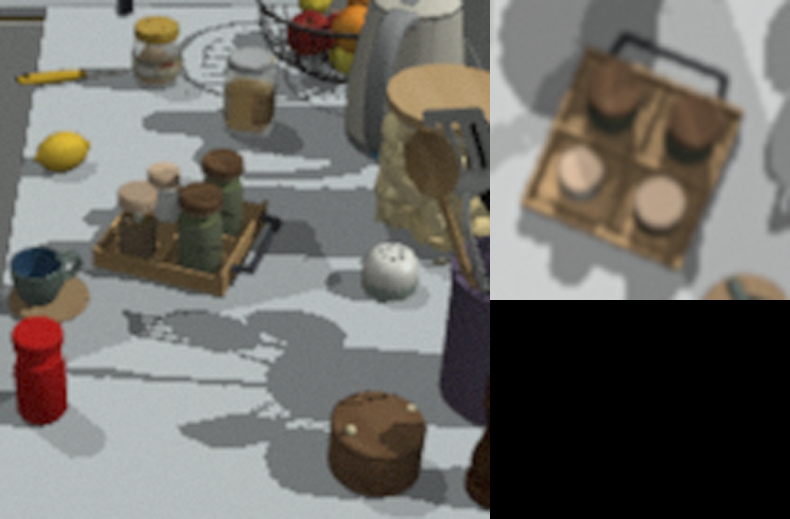

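All four jars stand upright, one to a cell: talls in back (top crop (613,100), (692,130)), shorts in front (583,170), (660,203). The others are undisturbed. Handing in.

```bash
python3 -c "
from bench import arm
print(arm.job_done())"
```

```text
the job is handed in; nothing more can be done
None
```

I set all four spice jars upright in the caddy, one to a cell, tall ones in the back row and shorter ones in front, with everything else left standing where it was; I released them all and handed the job in at about 30 s.

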